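# Demould a cast pestle and clamp the empty mould shut to dry

### The arm

A 7-joint arm with a two-finger parallel gripper is mounted at the origin on the work surface; the furniture and walls round the work are solid. World frame = base frame: x ahead of the robot, y to its left, z up, the work surface at z = 0. Lengths are in m, angles in degrees, forces in N, time in s.
With the tool pointing down it reaches from about 0.425 to 1.025 m from the base axis. Payload 9.4 kg.
Tool frame: the origin (TCP) lies midway between the tips of the shut fingers; the grasp point (between the pads) lies 19 mm behind it; z points along the fingers, y is the line along which they close (so a half turn about z gives the same grasp; the last joint's range is limited). The gripper opens to 85 mm and grips with 20 to 120 N. Pads are 22 mm wide; open, the fingers measure 114 mm over their backs; the gripper's body (76 mm by 85 mm) begins 54 mm behind the grasp point. The pads swing forward as they close: fully open they stand 13 mm farther back than shut.
Start: joints at [-72.347, 34.337, -0.143, 91.639, 0.103, 54.024, -4.572], TCP at [0.272, 0.672, 0.208] pointing down, gripper open.
Joint ranges: [-147.43, 147.43], [-19.82, 112.94], [-74.19, 73.91], [6.32, 146.72], [-59.91, 239.91], [6.04, 106.73], [-150.56, 150.56]. Speed limits (degrees/s): [127.2, 127.2, 172.46, 172.46, 180, 180, 180].

### API

Orientations are given as [roll, pitch, yaw] about the fixed x, y, z axes, in that order (R = Rz(yaw) Ry(pitch) Rx(roll)).
In Python, from workcell import sense, optics, env gives the robot as it stands.
- The arm moves only by the tool arm_command, never from a script. Its arguments are lists of equal length, an entry for each row: "travel": the shift along the tool's x, y, z as a fraction of full scale, a list of three; "angular": the turn, a rotation vector about the tool's x, y, z as a fraction of full scale, a list of three; "fingers": the opening, from -1 (shut) to 1 (fully open). A call has 1 to 12 rows; each row shifts and turns the commanded pose from where the row before left it, along the tool's axes as they then stand; what a row does not reach is not made up. Full scale, the value 1, is 25 mm for a shift and 0.1 rad for a turn. A row lasts 1/8 s, in which the tool goes at most 62.5 mm and 10.7 degrees, less where a joint would pass 70% of its speed; a pose out of reach is approached as far as the arm can. A call with a number of a shift or a turn outside -1 to 1 is refused whole. A call with a gripper value outside its range is refused whole. The fingers move at their own pace and stop on an object; "newtons" is the grip in N (left out, the last holds). Time passes only in rows, so rows that do not move let the fingers close. It gives the time, the measured TCP pose, the force, the opening and the grip force at its end, in the units of the state.
- sense(): the state, without advancing time (a new reading comes with each control period).
- optics.get_image(name): name is "scene" or "top" or "wrist"; returns a dict with "frame" (384x512x3 uint8, red, green, blue), "vfov" (degrees; the focal length in pixels is half the picture's height over the tangent of half this angle, whatever the lens; pixels are square), "cx", "cy" (the principal point, pixels), "k1" (the pictures are not rectified: a ray, as slopes to the right and down, at radius r is drawn at 1 + k1 r^2 times it, then the intrinsics apply), "rvec" (rotation vector, rad) and "tvec" (3), from world to camera coordinates, as OpenCV has them. Camera axes: x right, y down, z forward; pixel columns grow to the right and rows downward; lengths in m; the calibration is good to about 2 mm. A picture is of the moment at which its call begins. There is no depth.
- env.job_done(): hands the job in; it is judged then, once.
The state is a dict: "t": time; "q": joint angles; "qd": joint speeds; "joint_efforts": joint torques, N m; "ee_pos": TCP position; "tool_rot": TCP orientation; "ft_force": force on the tool from outside, world axes, zero at the start; "wrist_torque": the same for the moment, N m; "grip_width": finger opening in m; "grasp_force": force on a finger pad.
Only numpy, scipy, OpenCV 4.12 (cv2) and the standard library are available. Lean on these libraries where they do the work, as an engineer would, in place of code of your own. Each camera call takes 0.05 s, during which the arm holds its last target. There are 200 camera calls.

### The job

The leather-hard pestle is ready to come out of the open plaster mould in the clamping cradle: lift it out and lay it down gently on the wooden drying board. Then close the empty mould so that it dries true: lower the other mould half, joint face still down and its bevelled pour-hole end towards the lever's free end when shut, between the corner guides until it sits fully home on the lower half, and swing the clamp lever over until it is fully shut on it. Drop nothing, and leave the tape roll and the spare plaster mould where they are.

Things in the scene. Friction and masses are not known exactly. Their poses are not given: they have to be found in the camera images.
- pestle: Grey-brown clay pestle with eight flat sides, 86 mm long, 110 g. Origin on its long axis, x towards the thick head. Head 36 mm across flats, x = 28 to 45 mm; handle 24 mm across flats, x = -41 to 16 mm. It starts in the cavity of the lower mould half, sunk by half its thickness, z up; a slot across that half (x = -18 to 22 mm, 12 mm deep) lets fingertips reach down beside the handle.
- cradle: Fixed clamping cradle: plywood base 12 mm thick, x from -68 to 108, y from -46 to 46 mm; origin on the desk under the mould's centre, x towards the lever's hinge post. The fixed lower plaster mould half (112 x 60 mm, joint face at z = 46 mm) stands between four aluminium corner guides, 58 mm high with flared lips to 66 mm, open along the middle 79 mm of the long sides.
- pocket (a point): Centre of the lower half's joint face, 46 mm above the desk; axes as the cradle's. The upper half's origin belongs here, axes parallel. The guides leave it 1.8 mm clearance all round; two round keys 4 mm high (y = 24.5, x = -38 and 38 mm) enter its sockets one way round only.
- mould_top: Loose upper half of the plaster mould, 112 mm (x) x 60 mm (y) x 34 mm high, 300 g, lying on the desk with its cavity and joint face down. Origin at the centre of the joint face (underside), z up; the -x end is the pour-hole end, with a 9 mm bevel across its upper edge. Grasp it across the 60 mm sides.
- pour_end (a point): Centre of the pour-hole end face of the loose upper half (x = -56 mm, z = 17 mm in its frame).
- board: Fixed wooden drying board, 110 mm (x) x 130 mm (y), top 20 mm above the desk; origin on the desk under its centre.
- lever (a joint): Angle of the clamp lever: 0 = shut, lying level over the mould with its rubber foot just on the upper half; about 2.1 rad = open, leaning back away from the mould. It has a stiff friction hinge (0.3 N m, about 2 N at the grip) and stays where it is left.
- lever_hinge (a point): Hinge axis of the lever, 98 mm above the desk, 82 mm from the mould's centre along the cradle's x; the axis runs along the cradle's y.
- lever_grip (a point): Middle of the lever's black grip, 146 mm from the hinge; the grip is 56 mm long, 22 mm wide (along the hinge axis), 16 mm thick. The point's x axis runs along the lever towards the hinge.
- tape_roll: Roll of masking tape lying flat, 96 mm across, 25 mm high, loose bystander; origin under its centre.
- spare_mould: Another plaster mould half with a round bowl cavity, 95 x 120 x 56 mm, loose bystander, not part of this mould; origin under its centre.

How it is judged (in metres and radians):
On the way, in this order (a step that is already met when the one before it is completed fails the run):
1. the pestle lies on the drying board, let go (x of pestle in the frame of board between -0.045 and 0.045 m and y of pestle in the frame of board between -0.055 and 0.055 m and z of pestle in the frame of board below 0.045 m and contact force between pestle and board above 0.2 N and contact force between pestle and the fingers below 0.1 N), for 0.2 s.
2. the upper mould half sits home on the lower half, pour holes together, let go (z of mould_top in the frame of pocket below 0.002 m and horizontal distance between mould_top and pocket below 0.005 m and angle between the x axis of mould_top and the x axis of cradle, either way round below 0.08 rad and x of pour_end in the frame of pocket below -0.04 m and angle between mould_top's own z axis and vertical below 0.04 rad and contact force between mould_top and the fingers below 0.1 N), for 0.2 s.
3. the lever is swung fully shut (value of joint lever below 0.04 rad), for 0.2 s.
At the end, for the whole second after the job is handed in: The pestle rests still on the drying board (origin within 45 mm in x, 55 mm in y of its centre); the upper mould half sits level on the lower (raised under 2 mm, off centre under 5 mm, turned under 0.08 rad, pour holes at the same end); the lever is shut (under 0.04 rad) (x of pestle in the frame of board between -0.045 and 0.045 m and y of pestle in the frame of board between -0.055 and 0.055 m and z of pestle in the frame of board below 0.045 m and contact force between pestle and board above 0.2 N and linear speed of pestle below 0.02 m/s and z of mould_top in the frame of pocket below 0.002 m and horizontal distance between mould_top and pocket below 0.005 m and angle between the x axis of mould_top and the x axis of cradle, either way round below 0.08 rad and x of pour_end in the frame of pocket below -0.04 m and angle between mould_top's own z axis and vertical below 0.04 rad and value of joint lever below 0.04 rad); the robot touches nothing.
It fails at once if the pestle is dropped: it falls free faster than 0.6 m/s (about 18 mm) (linear speed of pestle above 0.6 m/s and contact force between pestle and the fingers below 0.1 N).
It fails at once if the upper mould half is dropped: it falls free faster than 0.6 m/s (about 18 mm) (linear speed of mould_top above 0.6 m/s and contact force between mould_top and the fingers below 0.1 N).
It fails at once if the tape roll or the spare mould is pushed more than 30 mm (distance of any of tape_roll, spare_mould from where it was at the start of the episode above 0.03 m).
It also fails if it takes over 67 s, if anything falls off the work surface, if the arm or the gripper's body presses on something with over 40 N, if the wrist force passes 120 N, or if a joint passes its speed limit or range.

## Working session

There is one attempt and no reset: what is moved stays moved. The work goes in short steps, Python scripts to look and compute and a tool call to move; the robot and the scene stay as the last step left them, time stands still between calls to the robot, and variables do not carry over. Pictures are saved under pics/ and viewed, at most 10 in all, crops included, and the job is handed in when it is done.

Besides the shell and the picture viewer there is one more tool, called after "Request:" as name(argument=value, ...), one argument or row to a line, values as JSON. arm_command: Moves the arm, as the interface text tells. Its arguments: {"type":"object","properties":{"travel":{"type":"array"},"angular":{"type":"array"},"fingers":{"type":"array"},"newtons":{"type":"number"}},"required":["travel","angular","fingers"]}

```bash
mkdir -p pics; ls
cat > h.py <<'E'
import numpy as np, cv2
from workcell import sense, optics, env
def grab(name,fn=None):
    d=optics.get_image(name); f=d["frame"]
    np.savez(f'pics/{fn or name}.npz',**{k:np.array(v) for k,v in d.items()})
    cv2.imwrite(f'pics/{fn or name}.png',cv2.cvtColor(f,cv2.COLOR_RGB2BGR)); return d
def load(fn): return {k:v for k,v in np.load(f'pics/{fn}.npz').items()}
def K(d):
    h=d["frame"].shape[0]; f=h/2/np.tan(np.radians(float(d["vfov"]))/2)
    return np.array([[f,0,float(d["cx"])],[0,f,float(d["cy"])],[0,0,1]]),np.array([float(d["k1"]),0,0,0])
def proj(d,P):
    k,D=K(d); return cv2.projectPoints(np.array(P,float).reshape(-1,3),d["rvec"],d["tvec"],k,D)[0].reshape(-1,2)
def ray(d,uv):
    k,D=K(d); n=cv2.undistortPoints(np.array(uv,float).reshape(-1,1,2),k,D).reshape(-1,2)
    R=cv2.Rodrigues(d["rvec"])[0]; C=-R.T@d["tvec"].ravel()
    v=np.c_[n,np.ones(len(n))]@R; return C,v
def atz(d,uv,z):
    C,v=ray(d,uv); z=np.broadcast_to(z,(len(v),)); return C+v*((z-C[2])/v[:,2])[:,None]
def tri(obs):
    A=np.zeros((3,3));b=np.zeros(3)
    for d,uv in obs:
        C,v=ray(d,[uv]); v=v[0]/np.linalg.norm(v[0]); M=np.eye(3)-np.outer(v,v); A+=M;b+=M@C
    return np.linalg.solve(A,b)
E
python3 - <<'E'
from h import *
for n in("scene","top","wrist"):
    d=grab(n); C,v=ray(d,[[256,192]]); print(n,d["vfov"],d["k1"],C.round(3),v.round(3))
s=sense(); print({k:np.round(v,3) for k,v in s.items()})
E
```

```text
pics
scene 43.55229575099008 -0.16749057666719028 [-0.526 -0.57   0.653] [[ 0.805  0.42  -0.42 ]]
top 51.413923236542495 -0.07883301542533006 [ 0.431 -0.     1.017] [[ 0.142 -0.018 -0.99 ]]
wrist 61.517187952898915 -0.07346231659128571 [0.211 0.697 0.373] [[ 0.243 -0.094 -0.966]]
{'t': np.float64(0.15), 'q': array([-72.348,  34.374,  -0.146,  91.67 ,   0.104,  54.024,  -4.572]), 'qd': array([ 0.067, -0.077,  0.058, -0.03 , -0.017, -0.062,  0.075]), 'joint_efforts': array([ 3.0000e-03, -7.7700e+01,  1.5670e+00, -2.5823e+01,  1.3000e-02,
        7.0000e-03,  0.0000e+00]), 'ee_pos': array([0.272, 0.672, 0.207]), 'tool_rot': array([-1.79933e+02,  7.00000e-03,  1.57958e+02]), 'ft_force': array([-0.084, -0.453, -0.218]), 'wrist_torque': array([-0.   , -0.061,  0.05 ]), 'grasp_force': np.float64(0.0), 'grip_width': np.float64(0.085)}
```

View pics/top.png

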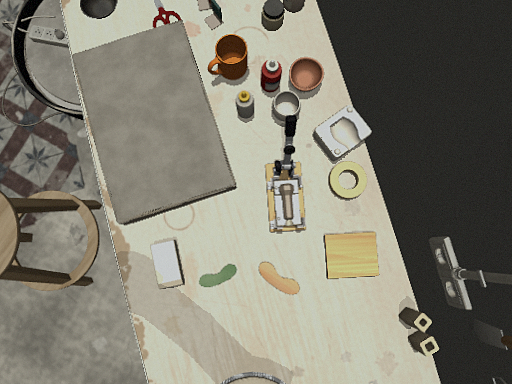

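View pics/scene.png

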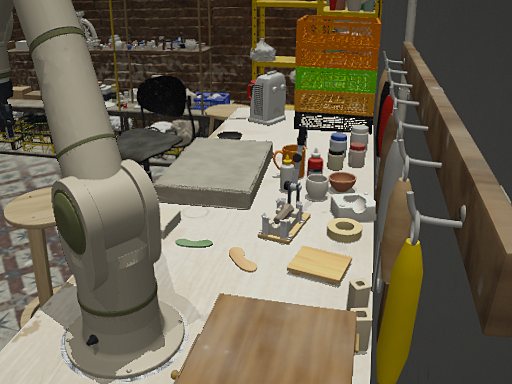

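Run:
```python
from h import *
d=load("top")
pts=[[167,263],[286,205],[351,255],[290,118],[348,180],[343,132],[250,380]]
print(atz(d,pts,[.034,.046,.02,.2,.025,.056,0]).round(3))
f=cv2.cvtColor(d["frame"],cv2.COLOR_RGB2BGR)
a=cv2.resize(f[225:300,140:200],None,fx=6,fy=6,interpolation=cv2.INTER_CUBIC)
b=cv2.resize(f[105:240,255:320],None,fx=4.4,fy=4.4,interpolation=cv2.INTER_CUBIC)
H=600;o=np.zeros((H,760,3),np.uint8);o[:a.shape[0],:a.shape[1]]=a;o[:min(H,b.shape[0]),400:400+b.shape[1]]=b[:H]
cv2.imwrite('pics/crop1.png',o)
```

```text
[[ 0.401  0.201  0.034]
 [ 0.537 -0.091  0.046]
 [ 0.412 -0.253  0.02 ]
 [ 0.707 -0.091  0.2  ]
 [ 0.601 -0.253  0.025]
 [ 0.718 -0.239  0.056]
 [ 0.11   0.003  0.   ]]
```

View pics/crop1.png

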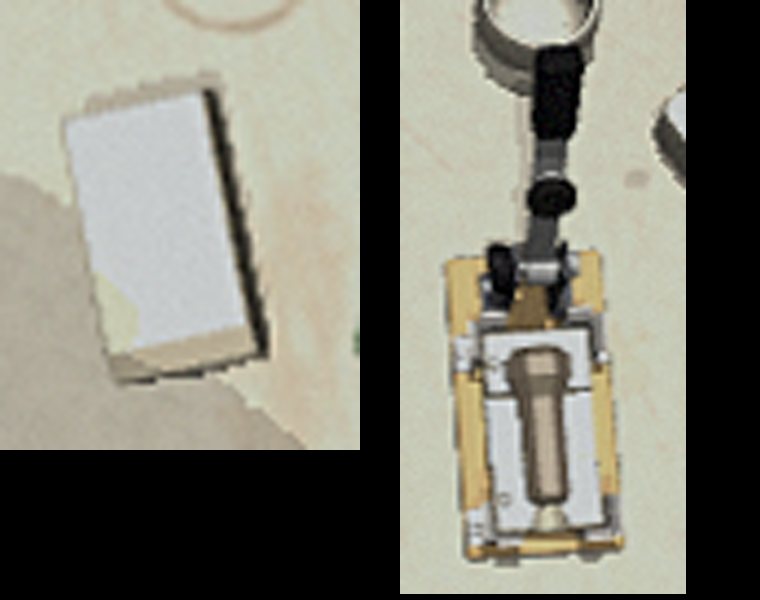

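```bash
cat >> h.py <<'E'
from scipy.spatial.transform import Rotation as Ro
def goto(xyz,yaw,n=None,turn_first=True):
    """remaining shift in tool axes (units of 25 mm) after turning, and the turn (units of .1 rad)"""
    s=sense(); R0=Ro.from_euler('xyz',s["tool_rot"],degrees=True); R1=Ro.from_euler('xyz',[180,0,yaw],degrees=True)
    w=(R0.inv()*R1).as_rotvec()/.1; D=(np.array(xyz)-s["ee_pos"])
    print("pos",np.round(s["ee_pos"],4),"rot",np.round(s["tool_rot"],2),"turn units",w.round(2),"shift units: now-axes",(R0.inv().apply(D)/.025).round(2),"target-axes",(R1.inv().apply(D)/.025).round(2))
    if n:
        R=R0; T=[]
        for i in range(n):
            T.append((R.inv().apply(D)/.025/n).round(2).tolist()); R=R*Ro.from_rotvec(w*.1/n)
        print("rows travel",T,"angular",(w/n).round(3))
E
python3 -c "
from h import *
goto([.42,.20,.25],191.7,22)"
```

```text
pos [0.272  0.6716 0.2071] rot [-1.7993e+02  1.0000e-02  1.5796e+02] turn units [-0.01 -0.   -5.89] shift units: now-axes [-12.57 -15.27  -1.7 ] target-axes [ -1.97 -19.67  -1.72]
rows travel [[-0.57, -0.69, -0.08], [-0.55, -0.71, -0.08], [-0.53, -0.72, -0.08], [-0.51, -0.74, -0.08], [-0.49, -0.75, -0.08], [-0.47, -0.76, -0.08], [-0.45, -0.78, -0.08], [-0.43, -0.79, -0.08], [-0.41, -0.8, -0.08], [-0.39, -0.81, -0.08], [-0.37, -0.82, -0.08], [-0.35, -0.83, -0.08], [-0.32, -0.84, -0.08], [-0.3, -0.85, -0.08], [-0.28, -0.85, -0.08], [-0.25, -0.86, -0.08], [-0.23, -0.87, -0.08], [-0.21, -0.87, -0.08], [-0.18, -0.88, -0.08], [-0.16, -0.88, -0.08], [-0.14, -0.89, -0.08], [-0.11, -0.89, -0.08]] angular [-0.001 -0.    -0.268]
```

Request:
arm_command(
  travel=[
    [-0.57, -0.69, -0.08],
    [-0.55, -0.71, -0.08],
    [-0.53, -0.72, -0.08],
    [-0.51, -0.74, -0.08],
    [-0.49, -0.75, -0.08],
    [-0.47, -0.76, -0.08],
    [-0.45, -0.78, -0.08],
    [-0.43, -0.79, -0.08],
    [-0.41, -0.8, -0.08],
    [-0.39, -0.81, -0.08],
    [-0.37, -0.82, -0.08],
    [-0.35, -0.83, -0.08],
  ],
  angular=[
    [0, 0, -0.268],
    [0, 0, -0.268],
    [0, 0, -0.268],
    [0, 0, -0.268],
    [0, 0, -0.268],
    [0, 0, -0.268],
    [0, 0, -0.268],
    [0, 0, -0.268],
    [0, 0, -0.268],
    [0, 0, -0.268],
    [0, 0, -0.268],
    [0, 0, -0.268],
  ],
  fingers=[1, 1, 1, 1, 1, 1, 1, 1, 1, 1, 1, 1],
)

```text
t: 1.65
ee_pos: [0.3527, 0.4141, 0.2317]
tool_rot: [-180.0, -0.0, 176.4]
ft_force: [0.4, -0.2, -0.5]
grip_width: 0.0853
grasp_force: 0.0
```

Request:
arm_command(
  travel=[
    [-0.32, -0.84, -0.08],
    [-0.3, -0.85, -0.08],
    [-0.28, -0.85, -0.08],
    [-0.25, -0.86, -0.08],
    [-0.23, -0.87, -0.08],
    [-0.21, -0.87, -0.08],
    [-0.18, -0.88, -0.08],
    [-0.16, -0.88, -0.08],
    [-0.14, -0.89, -0.08],
    [-0.11, -0.89, -0.08],
    [0, 0, 0],
  ],
  angular=[
    [0, 0, -0.268],
    [0, 0, -0.268],
    [0, 0, -0.268],
    [0, 0, -0.268],
    [0, 0, -0.268],
    [0, 0, -0.268],
    [0, 0, -0.268],
    [0, 0, -0.268],
    [0, 0, -0.268],
    [0, 0, -0.268],
    [0, 0, 0],
  ],
  fingers=[1, 1, 1, 1, 1, 1, 1, 1, 1, 1, 1],
)

```text
t: 3.02
ee_pos: [0.42, 0.1993, 0.2519]
tool_rot: [-180.0, 0.0, -168.4]
ft_force: [0.9, 0.8, -0.2]
grip_width: 0.0856
grasp_force: 0.0
```

```bash
python3 -c "
from h import *
d=grab('wrist','w1')
s=sense();print(s['t'],s['q'].round(1) if hasattr(s['q'],'round') else s['q'])
goto([.50,-.09,.25],184,14)"
```

```text
3.075 [-28.   13.3  -5.5 121.3   1.8  45.4  67. ]
pos [0.4197 0.2004 0.2518] rot [ 1.8000e+02  1.0000e-02 -1.6837e+02] turn units [0.   0.   1.33] shift units: now-axes [ -0.81 -12.03   0.07] target-axes [ -2.39 -11.81   0.07]
rows travel [[-0.06, -0.86, 0.01], [-0.07, -0.86, 0.01], [-0.07, -0.86, 0.01], [-0.08, -0.86, 0.01], [-0.09, -0.86, 0.01], [-0.1, -0.86, 0.01], [-0.11, -0.85, 0.01], [-0.11, -0.85, 0.01], [-0.12, -0.85, 0.01], [-0.13, -0.85, 0.01], [-0.14, -0.85, 0.01], [-0.15, -0.85, 0.01], [-0.15, -0.85, 0.01], [-0.16, -0.85, 0.01]] angular [0.    0.    0.095]
```

Request:
arm_command(
  travel=[
    [-0.06, -0.86, 0.01],
    [-0.07, -0.86, 0.01],
    [-0.07, -0.86, 0.01],
    [-0.08, -0.86, 0.01],
    [-0.09, -0.86, 0.01],
    [-0.1, -0.86, 0.01],
    [-0.11, -0.85, 0.01],
    [-0.11, -0.85, 0.01],
    [-0.12, -0.85, 0.01],
    [-0.13, -0.85, 0.01],
    [-0.14, -0.85, 0.01],
    [-0.15, -0.85, 0.01],
  ],
  angular=[
    [0, 0, 0.11],
    [0, 0, 0.11],
    [0, 0, 0.11],
    [0, 0, 0.11],
    [0, 0, 0.11],
    [0, 0, 0.11],
    [0, 0, 0.11],
    [0, 0, 0.11],
    [0, 0, 0.11],
    [0, 0, 0.11],
    [0, 0, 0.11],
    [0, 0, 0.11],
  ],
  fingers=[1, 1, 1, 1, 1, 1, 1, 1, 1, 1, 1, 1],
)

```text
t: 4.58
ee_pos: [0.4874, -0.0482, 0.2486]
tool_rot: [180.0, 0.0, -175.8]
ft_force: [-0.4, 0.2, 0.0]
grip_width: 0.0851
grasp_force: 0.0
```

Request:
arm_command(
  travel=[
    [-0.15, -0.85, 0.01],
    [-0.16, -0.85, 0.01],
    [0, 0, 0],
  ],
  angular=[
    [0, 0, 0],
    [0, 0, 0],
    [0, 0, 0],
  ],
  fingers=[1, 1, 1],
)

```text
t: 4.95
ee_pos: [0.4983, -0.0908, 0.248]
tool_rot: [-180.0, -0.0, -175.9]
ft_force: [-0.5, 0.2, 0.4]
grip_width: 0.0853
grasp_force: 0.0
```

```bash
python3 -c "
from h import *
d=grab('wrist','w2'); s=sense(); print(s['t'],s['ee_pos'],s['tool_rot'])
a=cv2.imread('pics/w1.png'); b=cv2.imread('pics/w2.png')
top=load('top')
# project expected approx positions
print('mould in w1',proj(load('w1'),[.401,.201,.034]),'pestle in w2',proj(d,[.537,-.091,.046]))
cv2.imwrite('pics/w12.png',np.hstack([a,b])[:, :])
o=np.hstack([a,b]); cv2.imwrite('pics/w12.png',cv2.resize(o,(800,300)))
"
```

```text
5.0 [ 0.49794139 -0.08984803  0.24801155] [ 1.79978854e+02 -2.23381054e-02 -1.75846216e+02]
mould in w1 [[258.15469761 146.33469054]] pestle in w2 [[251.11576945 196.02030852]]
```

View pics/w12.png

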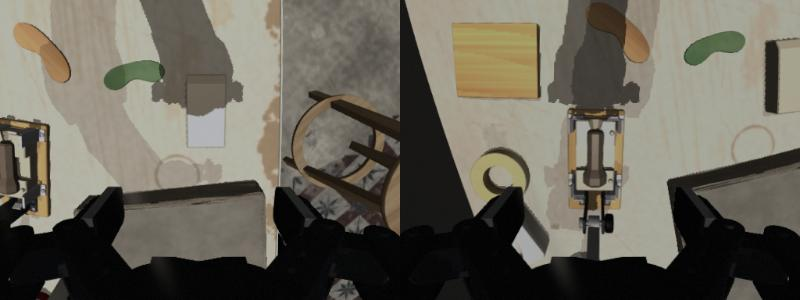

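```bash
python3 -c "
from h import *
a=cv2.imread('pics/w1.png')[85:200,225:305]; b=cv2.imread('pics/w2.png')[130:280,205:300]
a=cv2.convertScaleAbs(a,alpha=1.5)
o=np.zeros((600,740,3),np.uint8); a=cv2.resize(a,None,fx=4,fy=4,interpolation=3); b=cv2.resize(b,None,fx=4,fy=4,interpolation=3)
o[:460,:320]=a; o[:600,340:720]=b; cv2.imwrite('pics/crop2.png',o)
"
```

```text
(no output)
```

View pics/crop2.png

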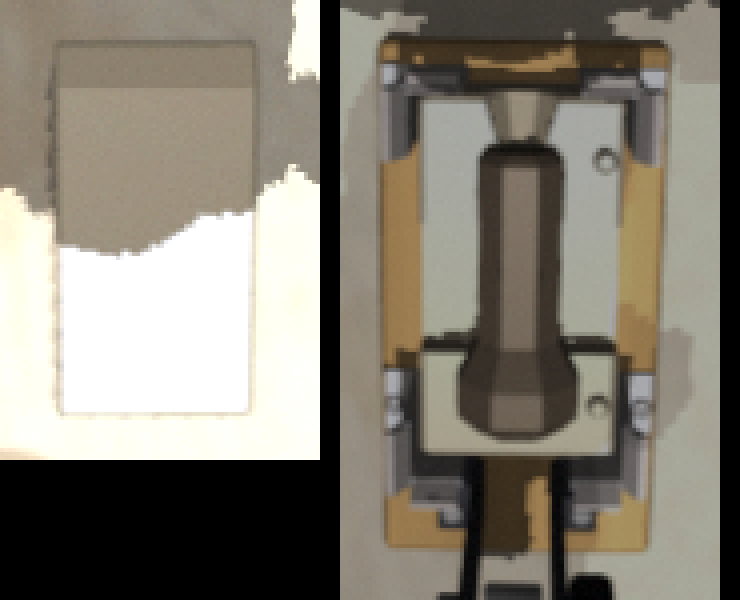

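```bash
cat > m.py <<'E'
from h import *
w1,w2,t=load('w1'),load('w2'),load('top')
L=lambda p:((np.array(p,float)+.5)/4-.5+[225,85]); Rr=lambda p:((np.array(p,float)-[340,0]+.5)/4-.5+[205,130])
T1=lambda p:((np.array(p,float)+.5)/6-.5+[140,225]); T2=lambda p:((np.array(p,float)-[400,0]+.5)/4.4-.5+[255,105])
m=L([[58,88],[255,88],[251,413],[60,413]]); mt=T1([[245,325],[130,350],[65,122],[200,90]])
print('mould w1 z.034\n',atz(w1,m,.034).round(4)); print('mould top z.034\n',atz(t,mt,.034).round(4))
for a,b in zip(m,mt): print('tri',tri([(w1,a),(t,b)]).round(4))
P=atz(w1,m,.034); far=(P[2]+P[3])/2; ax=(P[2]+P[3]-P[0]-P[1]); ax/=np.linalg.norm(ax); print('centre',(far-.056*ax).round(4),'yaw',np.degrees(np.arctan2(ax[1],ax[0])).round(2))
p=Rr([[522,150],[517,437]]); pt=T2([[548,503],[541,348]])
for a,b in zip(p,pt): print('pestle tri',tri([(w2,a),(t,b)]).round(4), atz(w2,[a],.046).round(4))
c=Rr([[422,98],[622,100],[614,455],[422,455]]); Q=atz(w2,c,.046); print('lower half\n',Q.round(4)); 
k=atz(w2,Rr([[605,160],[597,407]]),.05); print('keys',k.round(4))
bs=atz(w2,Rr([[381,42],[668,44],[648,549],[385,549]]),.012); print('base',bs.round(4),'centre',bs.mean(0)) 
ct=T2([[487,337],[588,330],[605,525],[497,532]]); 
print('half from top\n',atz(t,ct,.046).round(4))
h=T2([[540,272]]); print('hinge ~',atz(t,h,.098))
E
python3 m.py
```

```text
mould w1 z.034
 [[0.3603 0.17   0.034 ]
 [0.3488 0.2259 0.034 ]
 [0.4438 0.2466 0.034 ]
 [0.4556 0.1891 0.034 ]]
mould top z.034
 [[0.3624 0.1685 0.034 ]
 [0.3529 0.2151 0.034 ]
 [0.445  0.2427 0.034 ]
 [0.4574 0.1874 0.034 ]]
tri [0.3611 0.1699 0.0244]
tri [ 0.3467  0.2344 -0.0523]
tri [0.4458 0.247  0.0223]
tri [0.4577 0.189  0.0255]
centre [0.3948 0.2064 0.034 ] yaw 11.8
pestle tri [ 0.5025 -0.0951  0.0479] [[ 0.5023 -0.0945  0.046 ]]
pestle tri [ 0.5878 -0.0917  0.0574] [[ 0.592 -0.09   0.046]]
lower half
 [[ 0.4892 -0.1242  0.046 ]
 [ 0.4857 -0.0669  0.046 ]
 [ 0.5959 -0.0596  0.046 ]
 [ 0.6001 -0.1189  0.046 ]]
keys [[ 0.5028 -0.0706  0.05  ]
 [ 0.5787 -0.0665  0.05  ]]
base [[ 0.4778 -0.1405  0.012 ]
 [ 0.4721 -0.0516  0.012 ]
 [ 0.6453 -0.0415  0.012 ]
 [ 0.6519 -0.1323  0.012 ]] centre [ 0.56178951 -0.09149183  0.012     ]
half from top
 [[ 0.597  -0.0641  0.046 ]
 [ 0.6002 -0.1211  0.046 ]
 [ 0.4904 -0.1272  0.046 ]
 [ 0.4875 -0.0671  0.046 ]]
hinge ~ [[ 0.6230186  -0.08988331  0.098     ]]
```

```bash
python3 -c "
from h import *
goto([.5445,-.0928,.10],183.1,7)"
```

```text
pos [ 0.4979 -0.0898  0.248 ] rot [ 1.7998e+02 -2.0000e-02 -1.7585e+02] turn units [ 0.   -0.    0.18] shift units: now-axes [-1.85 -0.25  5.92] target-axes [-1.85 -0.22  5.92]
rows travel [[-0.26, -0.04, 0.85], [-0.26, -0.04, 0.85], [-0.26, -0.03, 0.85], [-0.26, -0.03, 0.85], [-0.26, -0.03, 0.85], [-0.26, -0.03, 0.85], [-0.26, -0.03, 0.85]] angular [ 0.001 -0.001  0.026]
```

Request:
arm_command(
  travel=[
    [-0.26, -0.03, 0.84],
    [-0.26, -0.03, 0.84],
    [-0.26, -0.03, 0.84],
    [-0.26, -0.03, 0.84],
    [-0.26, -0.03, 0.84],
    [-0.26, -0.03, 0.84],
    [-0.27, -0.03, 0.84],
    [0, 0, 0],
    [0, 0, 0],
  ],
  angular=[
    [0, 0, 0.026],
    [0, 0, 0.026],
    [0, 0, 0.026],
    [0, 0, 0.026],
    [0, 0, 0.026],
    [0, 0, 0.026],
    [0, 0, 0.026],
    [0, 0, 0],
    [0, 0, 0],
  ],
  fingers=[1, 1, 1, 1, 1, 1, 1, 1, 1],
)

```text
t: 6.12
ee_pos: [0.5438, -0.092, 0.1018]
tool_rot: [180.0, 0.0, -176.8]
ft_force: [0.0, 0.1, 0.4]
grip_width: 0.0852
grasp_force: 0.0
```

```bash
python3 -c "
from h import *
d=grab('wrist','w3'); s=sense()
goto([.5445,-.0928,.038],183.1)
o=d['frame'][:,:,::-1].copy()
c=np.array([.542,-.093]);y=np.radians(3.1);R=np.array([[np.cos(y),-np.sin(y)],[np.sin(y),np.cos(y)]])
def W(x,yy,z): return [*(c+R@[x,yy]),z]
pts=[W(-.056,-.03,.046),W(-.056,.03,.046),W(-.018,-.03,.046),W(-.018,.03,.046),W(.022,.03,.046),W(.022,-.03,.046),W(-.038,.0245,.05),W(.038,.0245,.05),W(-.068,-.046,.012),W(-.068,.046,.012),W(-.041,0,.046)]
print(proj(d,pts).round(1))
o=cv2.resize(o,None,fx=1.5,fy=1.5,interpolation=3)
for q in proj(d,pts): cv2.drawMarker(o,tuple(int(v*1.5+.25) for v in q),(0,0,255),1,8,1)
cv2.imwrite('pics/w3m.png',o)
"
```

```text
pos [ 0.5439 -0.0923  0.1021] rot [ 1.7999e+02  4.0000e-02 -1.7684e+02] turn units [0.   0.01 0.01] shift units: now-axes [-0.02 -0.02  2.56] target-axes [-0.02 -0.02  2.56]
[[207.4 117.5]
 [296.3 117.6]
 [209.2 172.6]
 [294.5 172.7]
 [292.7 226. ]
 [211.1 226. ]
 [288.1 144.9]
 [285.1 248.3]
 [192.4 100.2]
 [311.8 100.3]
 [251.8 139.7]]
```

View pics/w3m.png

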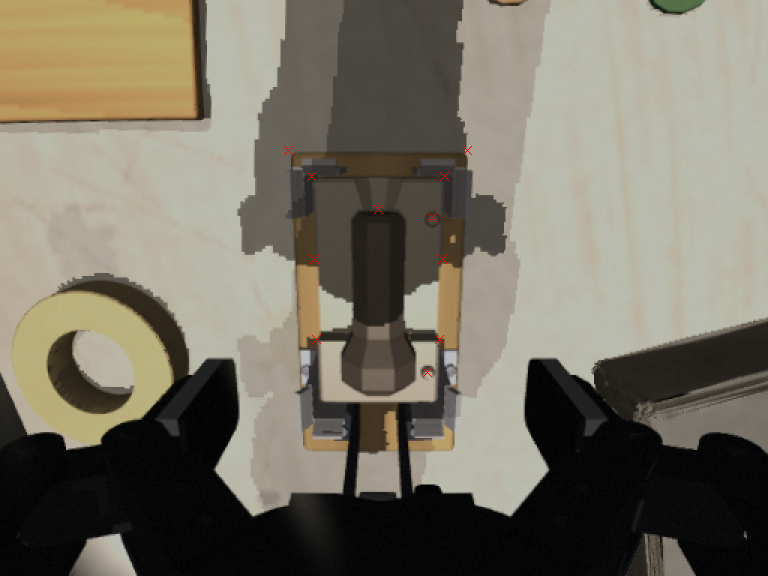

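Request:
arm_command(
  travel=[
    [-0.02, -0.02, 0.6],
    [0, 0, 0.6],
    [0, 0, 0.6],
    [0, 0, 0.5],
    [0, 0, 0.26],
    [0, 0, 0],
    [0, 0, 0],
    [0, 0, 0],
    [0, 0, 0],
    [0, 0, 0],
    [0, 0, 0],
    [0, 0, 0],
  ],
  angular=[
    [0, 0, 0],
    [0, 0, 0],
    [0, 0, 0],
    [0, 0, 0],
    [0, 0, 0],
    [0, 0, 0],
    [0, 0, 0],
    [0, 0, 0],
    [0, 0, 0],
    [0, 0, 0],
    [0, 0, 0],
    [0, 0, 0],
  ],
  fingers=[1, 1, 1, 1, 1, 0, -1, -1, -1, -1, -1, -1],
  newtons=40,
)

```text
t: 7.68
ee_pos: [0.5443, -0.0933, 0.0373]
tool_rot: [-180.0, 0.0, -176.9]
ft_force: [0.6, -0.2, -0.0]
grip_width: 0.0
grasp_force: 0.0
```

```bash
python3 -c "
from h import *
d=grab('wrist','w4'); e=grab('scene','s4'); s=sense(); print(s['ee_pos'],s['grip_width'],s['t'])
q=proj(e,[.544,-.093,.05])[0]; print(q)
x,y=int(q[0]),int(q[1])
c=cv2.resize(e['frame'][y-60:y+35,x-50:x+50,::-1],None,fx=4,fy=4,interpolation=3)
w=d['frame'][60:300,120:420,::-1]; w=cv2.resize(w,(400,320))
o=np.zeros((380,800,3),np.uint8); o[:380,:400]=c; o[:320,400:]=w; cv2.imwrite('pics/c4.png',o)
"
```

```text
[ 0.54432151 -0.09334166  0.0372821 ] 8.025527241938165e-05 7.775
[282.16638681 212.78310257]
```

View pics/c4.png

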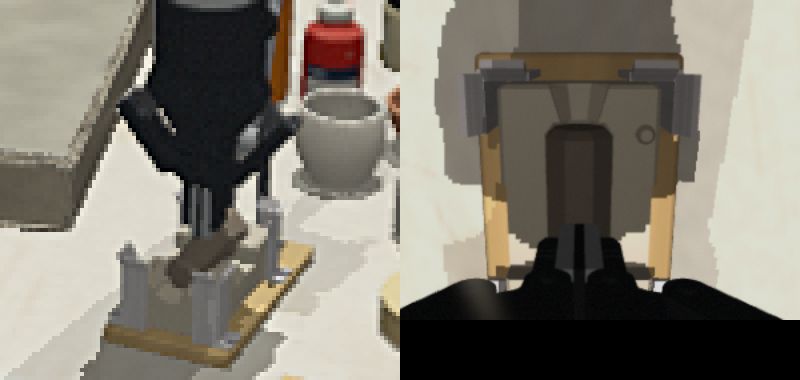

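```bash
python3 -c "
from h import *
d=load('w4'); e=load('s4')
for z in (.037,.05,.06,.07): print(z,proj(d,[.5443,-.0933,z]).round(1),(proj(e,[.5443,-.0933,z])-[282-50,212-60])*4)
s=sense(); print(s['ft_force'],s['wrist_torque'],s['grip_width'])
for x in (-.041,.045): 
  y=np.radians(3.1); print(x,[((proj(e,[.5425+x*np.cos(y),-.093+x*np.sin(y),z])-[232,152])*4).round() for z in (.046,.058)])
"
```

```text
0.037 [[253. 228.]] [[200.72595142 259.87594444]]
0.05 [[252.9 237.3]] [[201.24811683 243.04930199]]
0.06 [[252.8 245.5]] [[201.65061415 230.00643953]]
0.07 [[252.7 254.7]] [[202.05380283 216.87695894]]
[ 0.83849946  0.71993693 -0.74666112] [-0.02233619  0.04483913  0.01946562] 8.025527241938165e-05
-0.041 [array([[177., 275.]]), array([[177., 259.]])]
0.045 [array([[223., 222.]]), array([[224., 207.]])]
```

```bash
python3 -c "
from h import *
d=load('w4'); e=load('s4'); f=load('scene')
C=lambda m:cv2.convertScaleAbs(cv2.resize(m,None,fx=6,fy=6,interpolation=3),alpha=1.4)
a=C(f['frame'][178:243,250:316,::-1]); b=C(e['frame'][178:228,250:316,::-1]); w=cv2.convertScaleAbs(cv2.resize(d['frame'][140:280,190:312,::-1],None,fx=3.2,fy=3.2,interpolation=3),alpha=2.2)
o=np.zeros((600,800,3),np.uint8); o[:300,:396]=a[:300]; o[300:600,:396]=b; o[:w.shape[0],400:400+w.shape[1]]=w; cv2.imwrite('pics/c5.png',o)
"
```

```text
(no output)
```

View pics/c5.png

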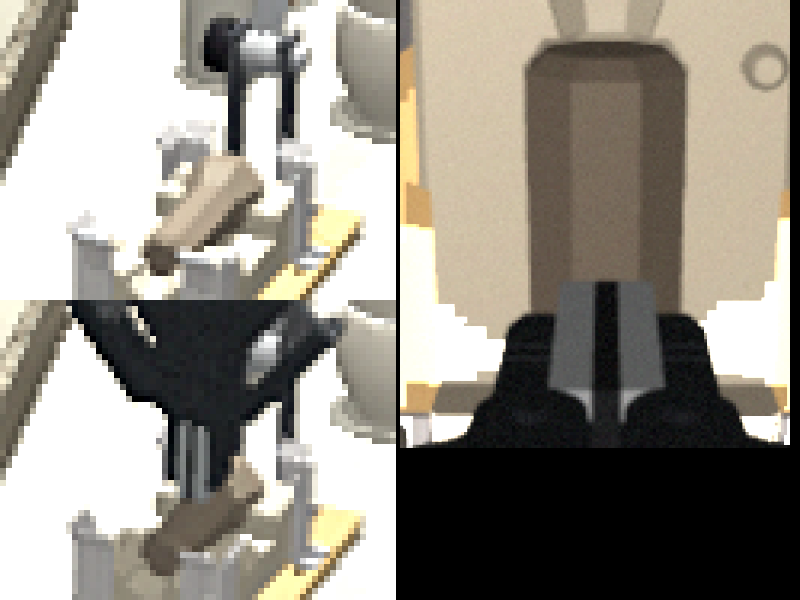

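```bash
python3 -c "
from h import *
d=load('w4'); e=load('s4')
for z in (.037,.047,.057,.065): print(z,'wrist -x face',proj(d,[.5333,-.0933,z]).round(1),'scene',proj(e,[[.5333,-.0933,z],[.5443,-.0933,z]]).round(1).tolist())
print('obs wrist',190+205/3.2,140+285/3.2,'scene',250+195/6,178+195/6)
"
```

```text
0.037 wrist -x face [[254.  209.1]] scene [[280.5, 218.6], [282.2, 217.0]]
0.047 wrist -x face [[254.  215.2]] scene [[280.6, 215.4], [282.3, 213.7]]
0.057 wrist -x face [[254. 222.]] scene [[280.7, 212.1], [282.4, 210.5]]
0.065 wrist -x face [[254.  228.1]] scene [[280.8, 209.5], [282.5, 207.9]]
obs wrist 254.0625 229.0625 scene 282.5 210.5
```

Request:
arm_command(
  travel=[
    [0, 0, -0.4],
    [0, 0, 0],
    [0, 0, 0],
    [0, 0, 0.0],
    [0, 0, 0.4],
    [0, 0, 0.3],
    [0, 0, 0.3],
    [0, 0, 0],
  ],
  angular=[
    [0, 0, 0],
    [0, 0, 0],
    [0, 0, 0],
    [0, 0, 0],
    [0, 0, 0],
    [0, 0, 0],
    [0, 0, 0],
    [0, 0, 0],
  ],
  fingers=[1, 1, 1, 1, 1, 1, 1, 1],
)

```text
t: 8.78
ee_pos: [0.5439, -0.0933, 0.0214]
tool_rot: [180.0, -0.1, -176.9]
ft_force: [0.0, 0.2, 0.5]
grip_width: 0.0856
grasp_force: 0.0
```

Request:
arm_command(
  travel=[
    [0, 0, 0.25],
    [0, 0, 0],
    [0, 0, 0],
    [0, 0, 0],
    [0, 0, 0],
    [0, 0, 0],
    [0, 0, 0],
  ],
  angular=[
    [0, 0, 0],
    [0, 0, 0],
    [0, 0, 0],
    [0, 0, 0],
    [0, 0, 0],
    [0, 0, 0],
    [0, 0, 0],
  ],
  fingers=[1, -1, -1, -1, -1, -1, -1],
)

```text
t: 9.65
ee_pos: [0.5445, -0.0934, 0.0164]
tool_rot: [-180.0, 0.0, -176.9]
ft_force: [-0.5, -0.0, 5.8]
grip_width: 0.0228
grasp_force: 39.7
```

Request:
arm_command(
  travel=[
    [0, 0, 0],
    [0, 0, 0],
    [0, 0, 0],
    [0, 0, 0.24],
    [0, 0, 0],
    [0, 0, 0],
    [0, 0, 0],
    [0, 0, 0],
    [0, 0, 0],
    [0, 0, 0],
  ],
  angular=[
    [0, 0, 0],
    [0, 0, 0],
    [0, 0, 0],
    [0, 0, 0],
    [0, 0, 0],
    [0, 0, 0],
    [0, 0, 0],
    [0, 0, 0],
    [0, 0, 0],
    [0, 0, 0],
  ],
  fingers=[0.5, 0.5, 0.5, 0.5, -1, -1, -1, -1, -1, -1],
)

```text
t: 10.9
ee_pos: [0.5448, -0.0935, 0.0107]
tool_rot: [-180.0, 0.1, -176.9]
ft_force: [-0.8, 0.5, 7.6]
grip_width: 0.023
grasp_force: 42.8
```

```bash
python3 -c "
from h import *
s=sense(); print(s['t'],s['ee_pos'],s['grip_width'],s['grasp_force'],s['ft_force'],s['wrist_torque'])
d=grab('wrist','w6'); e=grab('scene','s6')
for z in (.03,.04,.05,.06): print(z,proj(d,[.5335,-.0933,z]).round(1))
C=lambda m:cv2.convertScaleAbs(cv2.resize(m,None,fx=6,fy=6,interpolation=3),alpha=1.4)
b=C(e['frame'][168:228,250:316,::-1]); w=cv2.convertScaleAbs(cv2.resize(d['frame'][140:280,190:312,::-1],None,fx=3.2,fy=3.2,interpolation=3),alpha=2.2)
o=np.zeros((450,800,3),np.uint8); o[:360,:396]=b; o[:w.shape[0],400:400+w.shape[1]]=w; cv2.imwrite('pics/c6.png',o)
"
```

```text
10.9 [ 0.544809   -0.09345578  0.0107288 ] 0.022979727627880267 42.821826905419584 [-0.80622595  0.52242827  7.55319657] [ 0.03099724  0.16538816 -0.0033166 ]
0.03 [[254.3 221.2]]
0.04 [[254.3 228.9]]
0.05 [[254.3 237.6]]
0.06 [[254.3 247.7]]
```

Request:
arm_command(
  travel=[
    [0, 0, -0.1],
    [0, 0, -0.2],
    [0, 0, -0.3],
    [0, 0, -0.6],
    [0, 0, -0.6],
    [0, 0, -0.6],
    [0, 0, -0.6],
    [0, 0, 0],
  ],
  angular=[
    [0, 0, 0],
    [0, 0, 0],
    [0, 0, 0],
    [0, 0, 0],
    [0, 0, 0],
    [0, 0, 0],
    [0, 0, 0],
    [0, 0, 0],
  ],
  fingers=[-1, -1, -1, -1, -1, -1, -1, -1],
)

```text
t: 12.0
ee_pos: [0.5451, -0.0934, 0.0865]
tool_rot: [-180.0, 0.1, -176.9]
ft_force: [-0.8, -0.6, -1.7]
grip_width: 0.023
grasp_force: 39.3
```

```bash
python3 -c "
from h import *
w2=load('w2')
c=(np.array([[453,23],[537,23],[538,98],[458,96]],float)-[400,0])*1.28
B=atz(w2,c,.02); print(B.round(4),B.mean(0)); print([np.linalg.norm(B[i]-B[i-1]).round(4) for i in range(4)], 'yaw',np.degrees(np.arctan2(*(B[3]-B[0])[[1,0]])),np.degrees(np.arctan2(*(B[2]-B[1])[[1,0]])))
c=B.mean(0); e=grab('scene','s7'); d=grab('wrist','w7')
goto([c[0],c[1],.085],183.1,9)
"
```

```text
[[ 0.3586 -0.3177  0.02  ]
 [ 0.3537 -0.1905  0.02  ]
 [ 0.4623 -0.1867  0.02  ]
 [ 0.4667 -0.3143  0.02  ]] [ 0.41033548 -0.25231513  0.02      ]
[np.float64(0.1082), np.float64(0.1273), np.float64(0.1087), np.float64(0.1277)] yaw 1.814098511301952 2.052338651172188
pos [ 0.5444 -0.0932  0.0852] rot [-1.8000e+02  2.0000e-02 -1.7686e+02] turn units [-0.    0.    0.01] shift units: now-axes [ 5.7  -6.06  0.  ] target-axes [ 5.7  -6.06  0.01]
rows travel [[0.63, -0.67, 0.0], [0.63, -0.67, 0.0], [0.63, -0.67, 0.0], [0.63, -0.67, 0.0], [0.63, -0.67, 0.0], [0.63, -0.67, 0.0], [0.63, -0.67, 0.0], [0.63, -0.67, 0.0], [0.63, -0.67, 0.0]] angular [-0.     0.     0.001]
```

Request:
arm_command(
  travel=[
    [0.4, -0.4, 0],
    [0.63, -0.67, 0],
    [0.63, -0.67, 0],
    [0.63, -0.67, 0],
    [0.63, -0.67, 0],
    [0.63, -0.67, 0],
    [0.63, -0.67, 0],
    [0.63, -0.67, 0.2],
    [0.6, -0.67, 0.5],
    [0.3, -0.3, 0.6],
    [0, 0, 0.6],
    [0, 0, 0.5],
  ],
  angular=[
    [0, 0, 0],
    [0, 0, 0],
    [0, 0, 0],
    [0, 0, 0],
    [0, 0, 0],
    [0, 0, 0],
    [0, 0, 0],
    [0, 0, 0],
    [0, 0, 0],
    [0, 0, 0],
    [0, 0, 0],
    [0, 0, 0],
  ],
  fingers=[-1, -1, -1, -1, -1, -1, -1, -1, -1, -1, -1, -1],
)

```text
t: 13.6
ee_pos: [0.4099, -0.2522, 0.024]
tool_rot: [180.0, -0.0, -176.9]
ft_force: [-0.0, 0.9, -0.9]
grip_width: 0.0231
grasp_force: 39.3
```

Request:
arm_command(
  travel=[
    [0, 0, 0.3],
    [0, 0, 0.15],
    [0, 0, 0.08],
    [0, 0, 0],
  ],
  angular=[
    [0, 0, 0],
    [0, 0, 0],
    [0, 0, 0],
    [0, 0, 0],
  ],
  fingers=[-1, -1, -1, -1],
)

```text
t: 14.1
ee_pos: [0.4103, -0.2523, 0.0119]
tool_rot: [-180.0, 0.0, -176.9]
ft_force: [0.5, 0.3, -1.2]
grip_width: 0.023
grasp_force: 39.3
```

Contact expected near TCP z ≈ 0.003; creep down until the force rises.

Request:
arm_command(
  travel=[
    [0, 0, 0.12],
    [0, 0, 0.08],
    [0, 0, 0.06],
    [0, 0, 0],
  ],
  angular=[
    [0, 0, 0],
    [0, 0, 0],
    [0, 0, 0],
    [0, 0, 0],
  ],
  fingers=[-1, -1, -1, -1],
)

```text
t: 14.6
ee_pos: [0.41, -0.2523, 0.0052]
tool_rot: [180.0, -0.0, -176.9]
ft_force: [-0.0, -0.5, -2.2]
grip_width: 0.0228
grasp_force: 39.3
```

Request:
arm_command(
  travel=[
    [0, 0, 0.06],
    [0, 0, 0.04],
    [0, 0, 0],
  ],
  angular=[
    [0, 0, 0],
    [0, 0, 0],
    [0, 0, 0],
  ],
  fingers=[-1, -1, -1],
)

```text
t: 14.98
ee_pos: [0.4101, -0.2524, 0.0028]
tool_rot: [-180.0, 0.0, -176.9]
ft_force: [0.2, 0.1, -1.7]
grip_width: 0.0231
grasp_force: 39.4
```

Request:
arm_command(
  travel=[
    [0, 0, 0.06],
    [0, 0, 0.04],
    [0, 0, 0],
  ],
  angular=[
    [0, 0, 0],
    [0, 0, 0],
    [0, 0, 0],
  ],
  fingers=[-1, -1, -1],
)

```text
t: 15.35
ee_pos: [0.4093, -0.2525, 0.0009]
tool_rot: [-180.0, -0.0, -176.9]
ft_force: [-4.4, -0.0, 11.9]
grip_width: 0.0229
grasp_force: 41.1
```

Request:
arm_command(
  travel=[
    [0, 0, 0],
    [0, 0, 0],
    [0, 0, 0],
    [0, 0, 0],
    [0, 0, -0.3],
    [0, 0, -0.8],
    [0, 0, -0.9],
    [0, 0, -0.9],
    [0, 0, -0.9],
    [0, 0, -0.9],
    [0, 0, 0],
  ],
  angular=[
    [0, 0, 0],
    [0, 0, 0],
    [0, 0, 0],
    [0, 0, 0],
    [0, 0, 0],
    [0, 0, 0],
    [0, 0, 0],
    [0, 0, 0],
    [0, 0, 0],
    [0, 0, 0],
    [0, 0, 0],
  ],
  fingers=[0, 1, 1, 1, 1, 1, 1, 1, 1, 1, 1],
)

```text
t: 16.73
ee_pos: [0.4108, -0.2528, 0.1195]
tool_rot: [-179.9, 0.2, -176.9]
ft_force: [0.9, -0.1, 0.0]
grip_width: 0.0852
grasp_force: 0.0
```

```bash
python3 -c "
from h import *
d=grab('wrist','w8'); f=d['frame'].astype(int)
c=proj(d,[.41,-.252,.035])[0]; print('board centre px',c)
# pestle mask: grey-brown vs yellow board: low saturation inside the board
hsv=cv2.cvtColor(d['frame'],cv2.COLOR_RGB2HSV)
x,y=c.astype(int); h=hsv[y-100:y+60,x-90:x+90]; m=((h[...,1]<105)&(h[...,2]<190)).astype(np.uint8)
n,l,st,ce=cv2.connectedComponentsWithStats(m)
for i in range(1,n):
  if st[i,4]>150: print(st[i],atz(d,[ce[i]+[x-90,y-100]],.035).round(3))
goto([.48,0,.12],187,11)
"
```

```text
board centre px [254.50926894 188.4015863 ]
[    0     0   180   160 13595] [[ 0.385 -0.252  0.035]]
[ 14  80  41  10 176] [[ 0.401 -0.3    0.035]]
pos [ 0.4104 -0.2526  0.1186] rot [-1.7995e+02  1.0000e-01 -1.7687e+02] turn units [-0.01  0.02 -0.68] shift units: now-axes [-3.33  9.94 -0.06] target-axes [-3.99  9.69 -0.05]
rows travel [[-0.3, 0.9, -0.01], [-0.31, 0.9, -0.01], [-0.31, 0.9, -0.01], [-0.32, 0.9, -0.01], [-0.33, 0.9, -0.01], [-0.33, 0.89, -0.01], [-0.34, 0.89, -0.01], [-0.34, 0.89, -0.01], [-0.35, 0.89, -0.01], [-0.35, 0.89, -0.01], [-0.36, 0.88, -0.01]] angular [-0.001  0.002 -0.061]
```

Request:
arm_command(
  travel=[
    [-0.3, 0.9, 0],
    [-0.31, 0.9, 0],
    [-0.31, 0.9, 0],
    [-0.32, 0.9, 0],
    [-0.33, 0.9, 0],
    [-0.33, 0.89, 0],
    [-0.34, 0.89, 0],
    [-0.34, 0.89, 0],
    [-0.35, 0.89, 0],
    [-0.35, 0.89, 0],
    [-0.36, 0.88, 0],
  ],
  angular=[
    [0, 0, -0.061],
    [0, 0, -0.061],
    [0, 0, -0.061],
    [0, 0, -0.061],
    [0, 0, -0.061],
    [0, 0, -0.061],
    [0, 0, -0.061],
    [0, 0, -0.061],
    [0, 0, -0.061],
    [0, 0, -0.061],
    [0, 0, -0.061],
  ],
  fingers=[1, 1, 1, 1, 1, 1, 1, 1, 1, 1, 1],
)

```text
t: 18.15
ee_pos: [0.4795, 0.001, 0.117]
tool_rot: [-180.0, -0.1, -173.0]
ft_force: [-0.5, -0.7, 0.1]
grip_width: 0.0852
grasp_force: 0.0
```

```bash
python3 -c "
from h import *
goto([.405,.205,.12],191.8,10)
"
```

```text
pos [0.4795 0.001  0.117 ] rot [-1.80e+02 -8.00e-02 -1.73e+02] turn units [-0.   -0.01 -0.84] shift units: now-axes [ 1.96  8.46 -0.12] target-axes [ 1.25  8.6  -0.12]
rows travel [[0.2, 0.85, -0.01], [0.19, 0.85, -0.01], [0.18, 0.85, -0.01], [0.17, 0.85, -0.01], [0.17, 0.85, -0.01], [0.16, 0.85, -0.01], [0.15, 0.85, -0.01], [0.15, 0.86, -0.01], [0.14, 0.86, -0.01], [0.13, 0.86, -0.01]] angular [-0.    -0.001 -0.084]
```

Request:
arm_command(
  travel=[
    [0.2, 0.85, -0.01],
    [0.19, 0.85, -0.01],
    [0.18, 0.85, -0.01],
    [0.17, 0.85, -0.01],
    [0.17, 0.85, -0.01],
    [0.16, 0.85, -0.01],
    [0.15, 0.85, -0.01],
    [0.15, 0.86, -0.01],
    [0.14, 0.86, -0.01],
    [0.13, 0.86, -0.01],
    [0, 0, 0],
    [0, 0, 0],
  ],
  angular=[
    [0, 0, -0.084],
    [0, 0, -0.084],
    [0, 0, -0.084],
    [0, 0, -0.084],
    [0, 0, -0.084],
    [0, 0, -0.084],
    [0, 0, -0.084],
    [0, 0, -0.084],
    [0, 0, -0.084],
    [0, 0, -0.084],
    [0, 0, 0],
    [0, 0, 0],
  ],
  fingers=[1, 1, 1, 1, 1, 1, 1, 1, 1, 1, 1, 1],
)

```text
t: 19.65
ee_pos: [0.4053, 0.2036, 0.1199]
tool_rot: [-180.0, -0.0, -168.2]
ft_force: [-0.2, -1.0, -0.0]
grip_width: 0.0856
grasp_force: 0.0
```

```bash
python3 -c "
from h import *
d=grab('wrist','w9'); t=grab('top','t9'); goto([.395,.206,.04],191.8,6)
o=np.zeros((600,800,3),np.uint8)
y=np.radians(11.8);R=np.array([[np.cos(y),-np.sin(y)],[np.sin(y),np.cos(y)]]);c=np.array([.3948,.2064])
P=[[*(c+R@[a,b]),z] for a,b,z in [(.056,.03,.034),(.056,-.03,.034),(-.047,-.03,.034),(-.047,.03,.034),(-.056,-.03,.025),(-.056,.03,.025)]]
a=cv2.convertScaleAbs(d['frame'][60:290,180:340,::-1],alpha=1.3); a=cv2.resize(a,None,fx=2.6,fy=2.6,interpolation=3)
for q in proj(d,P): print(q.round(1)); cv2.drawMarker(a,tuple(int(v) for v in ((q-[180,60]+.5)*2.6-.5)),(0,0,255),1,8,1)
o[:598,:416]=a
b=load('w8'); q=proj(b,[.41,-.252,.035])[0].astype(int); bb=cv2.resize(b['frame'][q[1]-110:q[1]+70,q[0]-100:q[0]+100,::-1],None,fx=1.9,fy=1.9); o[:342,420:800]=bb
cv2.imwrite('pics/c9.png',o)
"
```

```text
pos [0.4056 0.2034 0.12  ] rot [-1.7997e+02 -3.0000e-02 -1.6829e+02] turn units [-0.01 -0.   -0.02] shift units: now-axes [0.39 0.19 3.2 ] target-axes [0.39 0.19 3.2 ]
rows travel [[0.07, 0.03, 0.53], [0.07, 0.03, 0.53], [0.07, 0.03, 0.53], [0.07, 0.03, 0.53], [0.07, 0.03, 0.53], [0.07, 0.03, 0.53]] angular [-0.001 -0.001 -0.003]
[294.6 242. ]
[223.7 242. ]
[220.5 117.5]
[298.7 117.5]
[221.4 105.5]
[297.5 105.5]
```

View pics/c9.png

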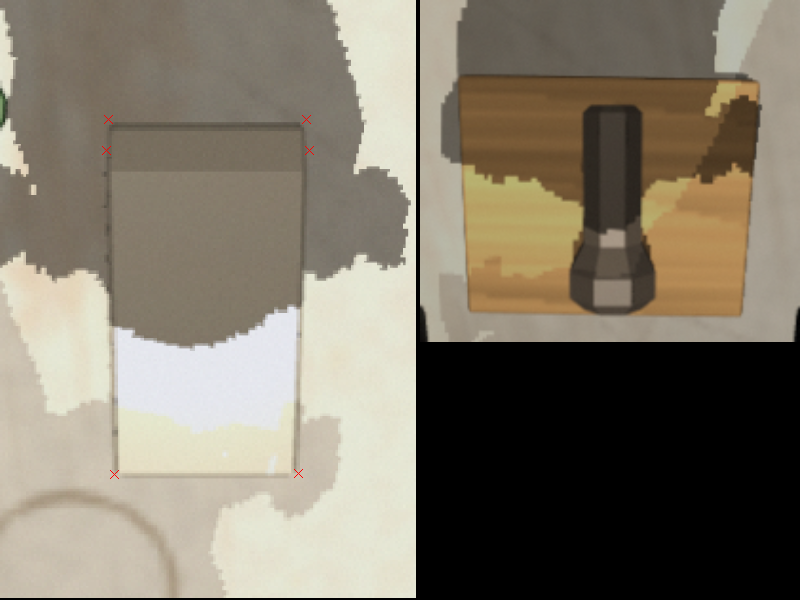

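Request:
arm_command(
  travel=[
    [0.2, 0.07, 0.4],
    [0.16, 0.06, 0.7],
    [0, 0, 0.8],
    [0, 0, 0.8],
    [0, 0, 0.8],
    [0, 0, 0.7],
    [0, 0, 0.5],
    [0, 0, 0.3],
    [0, 0, 0],
  ],
  angular=[
    [0, 0, -0.02],
    [0, 0, 0],
    [0, 0, 0],
    [0, 0, 0],
    [0, 0, 0],
    [0, 0, 0],
    [0, 0, 0],
    [0, 0, 0],
    [0, 0, 0],
  ],
  fingers=[1, 1, 1, 1, 1, 1, 1, 1, 1],
)

```text
t: 20.88
ee_pos: [0.398, 0.2065, -0.0021]
tool_rot: [-179.9, -0.3, -168.1]
ft_force: [-0.2, -0.5, -0.1]
grip_width: 0.0855
grasp_force: 0.0
```

```bash
python3 -c "
from h import *
s=sense(); print(s['q'].round(1)); goto([.3955,.2066,-.02],191.8)"
```

```text
[-33.3  38.7  -1.9 135.7  10.9   6.1  56.2]
pos [ 0.398   0.2065 -0.0021] rot [-179.93   -0.34 -168.1 ] turn units [-0.01 -0.06  0.02] shift units: now-axes [0.09 0.03 0.72] target-axes [0.1  0.02 0.72]
```

Request:
arm_command(
  travel=[
    [-0.38, 0.01, -0.1],
    [-0.37, 0.01, 0],
    [0, 0, 0.3],
    [0, 0, 0.28],
    [0, 0, 0],
  ],
  angular=[
    [0, -0.06, 0.02],
    [0, 0, 0],
    [0, 0, 0],
    [0, 0, 0],
    [0, 0, 0],
  ],
  fingers=[1, 1, 1, 1, 1],
)

```text
t: 21.5
ee_pos: [0.4157, 0.2108, -0.0143]
tool_rot: [-179.9, -0.1, -168.2]
ft_force: [0.2, -0.6, -0.1]
grip_width: 0.0858
grasp_force: 0.0
```

```bash
python3 -c "
from h import *
s=sense(); print(s['q'].round(1)); goto([.4161,.2109,-.014],191.8)"
```

```text
[-32.5  40.4  -2.  133.8  13.4   6.1  54.4]
pos [ 0.4157  0.2108 -0.0143] rot [-1.7988e+02 -6.0000e-02 -1.6819e+02] turn units [-0.02 -0.01  0.  ] shift units: now-axes [-0.02  0.   -0.01] target-axes [-0.02  0.   -0.01]
```

Reached. Close with 80 N.

Request:
arm_command(
  travel=[
    [0, 0, 0],
    [0, 0, 0],
    [0, 0, 0],
    [0, 0, 0],
    [0, 0, 0],
  ],
  angular=[
    [0, 0, 0],
    [0, 0, 0],
    [0, 0, 0],
    [0, 0, 0],
    [0, 0, 0],
  ],
  fingers=[-1, -1, -1, -1, -1],
  newtons=80,
)

```text
t: 22.12
ee_pos: [0.4163, 0.211, -0.0131]
tool_rot: [-179.9, 0.0, -168.2]
ft_force: [-1.0, -0.3, 6.5]
grip_width: 0.0583
grasp_force: 86.1
```

Request:
arm_command(
  travel=[
    [0, 0, -0.1],
    [0, 0, -0.2],
    [0, 0, -0.4],
    [0, 0, -0.7],
    [0, 0, -0.8],
    [0, 0, -0.8],
    [0, 0, -0.7],
    [0, 0, -0.4],
    [0, 0, 0],
  ],
  angular=[
    [0, 0, 0],
    [0, 0, 0],
    [0, 0, 0],
    [0, 0, 0],
    [0, 0, 0],
    [0, 0, 0],
    [0, 0, 0],
    [0, 0, 0],
    [0, 0, 0],
  ],
  fingers=[-1, -1, -1, -1, -1, -1, -1, -1, -1],
)

```text
t: 23.25
ee_pos: [0.4166, 0.2112, 0.0897]
tool_rot: [-179.9, 0.1, -168.2]
ft_force: [-0.1, -0.3, -2.5]
grip_width: 0.0583
grasp_force: 86.2
```

```bash
python3 -c "
from h import *
goto([.5638,-.0918,.092],183.1,15); grab('wrist','w10')"
```

```text
pos [0.4166 0.2112 0.0897] rot [-1.7994e+02  1.1000e-01 -1.6823e+02] turn units [-0.01  0.02  1.51] shift units: now-axes [ -3.29 -13.07  -0.07] target-axes [ -5.22 -12.42  -0.09]
rows travel [[-0.22, -0.87, -0.0], [-0.23, -0.87, -0.0], [-0.24, -0.87, -0.0], [-0.25, -0.86, -0.01], [-0.25, -0.86, -0.01], [-0.26, -0.86, -0.01], [-0.27, -0.86, -0.01], [-0.28, -0.85, -0.01], [-0.29, -0.85, -0.01], [-0.3, -0.85, -0.01], [-0.31, -0.84, -0.01], [-0.31, -0.84, -0.01], [-0.32, -0.84, -0.01], [-0.33, -0.84, -0.01], [-0.34, -0.83, -0.01]] angular [-0.001  0.001  0.101]
```

Request:
arm_command(
  travel=[
    [-0.22, -0.87, 0],
    [-0.23, -0.87, 0],
    [-0.24, -0.87, 0],
    [-0.25, -0.86, -0.01],
    [-0.25, -0.86, -0.01],
    [-0.26, -0.86, -0.01],
    [-0.27, -0.86, -0.01],
    [-0.28, -0.85, -0.01],
    [-0.29, -0.85, -0.01],
    [-0.3, -0.85, -0.01],
    [-0.31, -0.84, -0.01],
    [-0.31, -0.84, -0.01],
  ],
  angular=[
    [0, 0, 0.101],
    [0, 0, 0.101],
    [0, 0, 0.101],
    [0, 0, 0.101],
    [0, 0, 0.101],
    [0, 0, 0.101],
    [0, 0, 0.101],
    [0, 0, 0.101],
    [0, 0, 0.101],
    [0, 0, 0.101],
    [0, 0, 0.101],
    [0, 0, 0.101],
  ],
  fingers=[-1, -1, -1, -1, -1, -1, -1, -1, -1, -1, -1, -1],
)

```text
t: 24.8
ee_pos: [0.5339, -0.0316, 0.0906]
tool_rot: [-179.9, -0.1, -175.2]
ft_force: [0.4, 0.5, -2.9]
grip_width: 0.0582
grasp_force: 86.2
```

Request:
arm_command(
  travel=[
    [-0.32, -0.84, -0.01],
    [-0.33, -0.84, -0.01],
    [-0.34, -0.83, -0.01],
    [0, 0, 0],
    [0, 0, 0],
  ],
  angular=[
    [0, 0, 0.101],
    [0, 0, 0.101],
    [0, 0, 0.101],
    [0, 0, 0],
    [0, 0, 0],
  ],
  fingers=[-1, -1, -1, -1, -1],
)

```text
t: 25.42
ee_pos: [0.5633, -0.0916, 0.0923]
tool_rot: [-179.9, 0.0, -176.9]
ft_force: [0.7, 0.4, -2.7]
grip_width: 0.0585
grasp_force: 86.3
```

```bash
python3 -c "
from h import *
d=grab('wrist','w11'); e=grab('scene','s11'); goto([.5638,-.0918,.092],183.1)
c=np.array([.5425,-.093]);y=np.radians(3.1);R=np.array([[np.cos(y),-np.sin(y)],[np.sin(y),np.cos(y)]])
W=lambda x,yy,z:[*(c+R@[x,yy]),z]
zb=sense()['ee_pos'][2]+.0134
P=[W(-.068,-.046,.012),W(-.068,.046,.012),W(-.058,-.032,.066),W(-.058,.032,.066),W(-.056,-.03,zb),W(-.056,.03,zb),W(-.047,-.03,zb+.034),W(-.047,.03,zb+.034),W(-.056,-.03,zb+.025),W(-.056,.03,zb+.025)]
A=proj(d,P); print(A.round(1))
a=cv2.convertScaleAbs(d['frame'][70:270,155:355,::-1],alpha=1.5); a=cv2.resize(a,None,fx=2.5,fy=2.5,interpolation=3)
for q in A: cv2.drawMarker(a,tuple(int(v) for v in ((q-[155,70]+.5)*2.5-.5)),(0,0,255),1,8,1)
q=proj(e,[.54,-.09,.06])[0].astype(int); b=cv2.resize(e['frame'][q[1]-50:q[1]+50,q[0]-30:q[0]+30,::-1],None,fx=5,fy=5,interpolation=3)
cv2.imwrite('pics/c11.png',np.hstack([a,b]))"
```

```text
pos [ 0.5633 -0.091   0.0924] rot [-1.7994e+02  2.0000e-02 -1.7684e+02] turn units [-0.01  0.    0.01] shift units: now-axes [-0.02 -0.03  0.02] target-axes [-0.02 -0.03  0.02]
[[189.9  73.3]
 [315.9  73.2]
 [196.6  82.1]
 [308.3  82.1]
 [186.   80.6]
 [318.   80.5]
 [167.6  99.6]
 [335.1  99.6]
 [172.5  75.7]
 [330.6  75.6]]
```

View pics/c11.png

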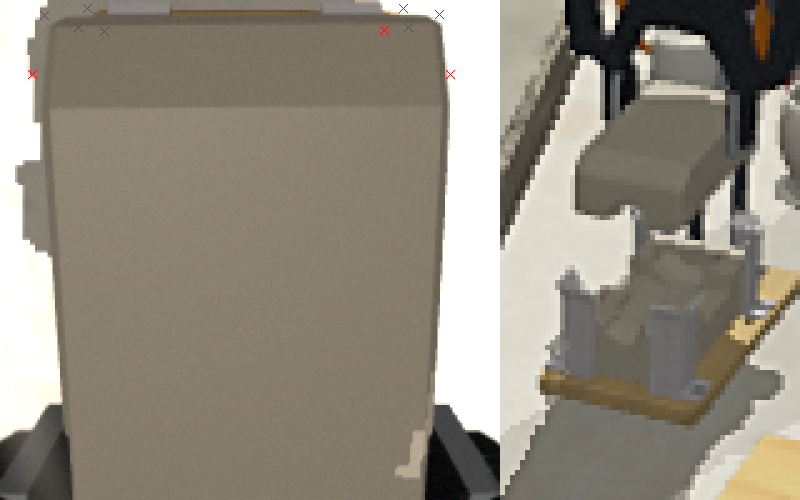

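Request:
arm_command(
  travel=[
    [0, 0, 0.3],
    [0, 0, 0.5],
    [0, 0, 0.4],
    [0, 0, 0.2],
    [0, 0, 0.15],
    [0, 0, 0.15],
    [0, 0, 0.1],
    [0, 0, 0],
  ],
  angular=[
    [0, 0, 0],
    [0, 0, 0],
    [0, 0, 0],
    [0, 0, 0],
    [0, 0, 0],
    [0, 0, 0],
    [0, 0, 0],
    [0, 0, 0],
  ],
  fingers=[-1, -1, -1, -1, -1, -1, -1, -1],
)

```text
t: 26.52
ee_pos: [0.5636, -0.0918, 0.0475]
tool_rot: [-179.9, 0.0, -176.9]
ft_force: [0.1, -1.0, -3.9]
grip_width: 0.0585
grasp_force: 86.3
```

Request:
arm_command(
  travel=[
    [0, 0, 0.1],
    [0, 0, 0.1],
    [0, 0, 0.1],
    [0, 0, 0],
  ],
  angular=[
    [0, 0, 0],
    [0, 0, 0],
    [0, 0, 0],
    [0, 0, 0],
  ],
  fingers=[-1, -1, -1, -1],
)

```text
t: 27.02
ee_pos: [0.5634, -0.0918, 0.0398]
tool_rot: [-179.9, 0.0, -176.9]
ft_force: [0.4, 0.5, -3.3]
grip_width: 0.0584
grasp_force: 86.3
```

Request:
arm_command(
  travel=[
    [0, 0, 0.08],
    [0, 0, 0.08],
    [0, 0, 0.06],
    [0, 0, 0],
  ],
  angular=[
    [0, 0, 0],
    [0, 0, 0],
    [0, 0, 0],
    [0, 0, 0],
  ],
  fingers=[-1, -1, -1, -1],
)

```text
t: 27.52
ee_pos: [0.5635, -0.0918, 0.0344]
tool_rot: [-179.9, 0.0, -176.9]
ft_force: [-0.4, 0.5, -3.2]
grip_width: 0.0583
grasp_force: 86.3
```

Request:
arm_command(
  travel=[
    [0, 0, 0.04],
    [0, 0, 0.04],
    [0, 0, 0],
  ],
  angular=[
    [0, 0, 0],
    [0, 0, 0],
    [0, 0, 0],
  ],
  fingers=[-1, -1, -1],
)

```text
t: 27.9
ee_pos: [0.5636, -0.0918, 0.033]
tool_rot: [-179.9, 0.1, -176.9]
ft_force: [-1.2, -0.5, 4.7]
grip_width: 0.0582
grasp_force: 87.0
```

Request:
arm_command(
  travel=[
    [0, 0, 0.04],
    [0, 0, 0.0],
    [0, 0, 0],
    [0, 0, 0],
    [0, 0, 0],
    [0, 0, 0],
  ],
  angular=[
    [0, 0, 0],
    [0, 0, 0],
    [0, 0, 0],
    [0, 0, 0],
    [0, 0, 0],
    [0, 0, 0],
  ],
  fingers=[-1, -1, 1, 1, 1, 1],
)

```text
t: 28.65
ee_pos: [0.5636, -0.0918, 0.0314]
tool_rot: [-179.9, 0.0, -176.9]
ft_force: [-0.5, 0.1, -0.4]
grip_width: 0.0851
grasp_force: 0.0
```

Request:
arm_command(
  travel=[
    [0, 0, -0.3],
    [0, 0, -0.8],
    [0, 0, -1],
    [0, 0, -1],
    [0, 0, -1],
    [0, 0, 0],
  ],
  angular=[
    [0, 0, 0],
    [0, 0, 0],
    [0, 0, 0],
    [0, 0, 0],
    [0, 0, 0],
    [0, 0, 0],
  ],
  fingers=[1, 1, 1, 1, 1, 1],
)

```text
t: 29.4
ee_pos: [0.5646, -0.0919, 0.1362]
tool_rot: [-179.9, 0.3, -176.9]
ft_force: [-0.3, -0.5, 1.0]
grip_width: 0.085
grasp_force: 0.0
```

```bash
python3 -c "
from h import *
d=grab('wrist','w12'); e=grab('scene','s12'); t=grab('top','t12'); s=sense(); print(s['ee_pos'],s['tool_rot'],s['t'])
# contrast analysis along image columns: top-face boundary of mould
c=np.array([.5425,-.093]);y=np.radians(3.1);R=np.array([[np.cos(y),-np.sin(y)],[np.sin(y),np.cos(y)]])
W=lambda x,yy,z:[*(c+R@[x,yy]),z]
g=cv2.GaussianBlur(cv2.cvtColor(d['frame'],cv2.COLOR_RGB2GRAY),(3,3),0).astype(int)
for x in (-.03,-.02,-.005):
  for z in (.08,):
    ys=np.arange(-.038,.0381,.001); P=proj(d,[W(x,v,z) for v in ys]); v=[g[int(round(q[1])),int(round(q[0]))] for q in P]; print(x,v[:16],v[-16:])
xs=np.arange(-.066,-.03,.001)
for yy in (-.02,0,.02):
  P=proj(d,[W(v,yy,.075) for v in xs]); print(yy,[g[int(round(q[1])),int(round(q[0]))] for q in P])
"
```

```text
[ 0.56309521 -0.09173268  0.1336794 ] [-1.79919042e+02  7.98338121e-03 -1.76894159e+02] 29.55
-0.03 [np.int64(70), np.int64(69), np.int64(69), np.int64(62), np.int64(54), np.int64(56), np.int64(58), np.int64(59), np.int64(58), np.int64(60), np.int64(65), np.int64(72), np.int64(72), np.int64(72), np.int64(72), np.int64(72)] [np.int64(70), np.int64(70), np.int64(70), np.int64(69), np.int64(69), np.int64(65), np.int64(59), np.int64(72), np.int64(79), np.int64(80), np.int64(98), np.int64(109), np.int64(98), np.int64(91), np.int64(95), np.int64(95)]
-0.02 [np.int64(68), np.int64(68), np.int64(69), np.int64(60), np.int64(54), np.int64(55), np.int64(58), np.int64(58), np.int64(59), np.int64(59), np.int64(68), np.int64(71), np.int64(71), np.int64(71), np.int64(72), np.int64(72)] [np.int64(70), np.int64(69), np.int64(69), np.int64(69), np.int64(69), np.int64(67), np.int64(60), np.int64(67), np.int64(80), np.int64(80), np.int64(79), np.int64(70), np.int64(68), np.int64(92), np.int64(95), np.int64(95)]
-0.005 [np.int64(158), np.int64(158), np.int64(155), np.int64(140), np.int64(94), np.int64(90
[... 1199 characters left out ...]
t64(62), np.int64(62), np.int64(66), np.int64(72), np.int64(72), np.int64(72), np.int64(72), np.int64(72), np.int64(72), np.int64(71), np.int64(72), np.int64(72), np.int64(72), np.int64(72)]
0.02 [np.int64(69), np.int64(70), np.int64(71), np.int64(71), np.int64(70), np.int64(53), np.int64(49), np.int64(48), np.int64(48), np.int64(46), np.int64(44), np.int64(52), np.int64(57), np.int64(62), np.int64(62), np.int64(62), np.int64(62), np.int64(62), np.int64(62), np.int64(62), np.int64(62), np.int64(62), np.int64(61), np.int64(63), np.int64(67), np.int64(70), np.int64(71), np.int64(71), np.int64(71), np.int64(70), np.int64(70), np.int64(70), np.int64(70), np.int64(70), np.int64(70), np.int64(70)]
```

Request:
arm_command(
  travel=[
    [0, 0, -0.7],
    [0, 0, -1],
    [0, 0, -1],
    [0, 0, -1],
    [0, 0, -0.9],
    [-0.4, 0, -0.5],
    [-0.8, 0, 0],
    [-0.8, 0, 0],
    [-0.9, 0, 0],
    [-0.9, 0, 0],
    [-0.9, 0, 0],
    [-0.9, 0, 0],
  ],
  angular=[
    [0, 0, 0],
    [0, 0, 0],
    [0, 0, 0],
    [0, 0, 0],
    [0, 0, 0],
    [0, 0, 0],
    [0, 0, 0],
    [0, 0, 0],
    [0, 0, 0],
    [0, 0, 0],
    [0, 0, 0],
    [0, 0, 0],
  ],
  fingers=[-1, -1, -1, -1, -1, -1, -1, -1, -1, -1, -1, -1],
)

```text
t: 31.05
ee_pos: [0.7041, -0.0837, 0.2601]
tool_rot: [-179.9, -0.1, -176.9]
ft_force: [0.3, 0.1, -0.2]
grip_width: 0.0002
grasp_force: 0.0
```

```bash
cat >> h.py <<'E'
def cr(X,Z):
    c=np.array([.5425,-.093]);y=np.radians(3.1); return [c[0]+X*np.cos(y),c[1]+X*np.sin(y),Z]
E
python3 -c "
from h import *
goto(cr(.212,.262),183.1)
t=load('top'); print('grip from top',atz(t,[[290.6,125.9]],.224),'expected',cr(.1557,.224)); s=sense();print(s['grip_width'])"
```

```text
pos [ 0.7041 -0.0837  0.2601] rot [-1.7993e+02 -6.0000e-02 -1.7688e+02] turn units [-0.01 -0.01  0.  ] shift units: now-axes [-2.   -0.02 -0.08] target-axes [-2.   -0.02 -0.08]
grip from top [[ 0.68206366 -0.08867803  0.224     ]] expected [np.float64(0.6979721595697912), np.float64(-0.08457992881827049), 0.224]
0.00023341905176804708
```

Request:
arm_command(
  travel=[
    [-0.9, -0.04, 0],
    [-0.8, -0.04, 0],
    [-0.3, 0, 0.3],
    [0, 0, 0.7],
    [0, 0, 0.8],
    [0, 0, 0.7],
    [0, 0, 0.4],
    [0, 0, 0],
  ],
  angular=[
    [0, 0, 0],
    [0, 0, 0],
    [0, 0, 0],
    [0, 0, 0],
    [0, 0, 0],
    [0, 0, 0],
    [0, 0, 0],
    [0, 0, 0],
  ],
  fingers=[-1, -1, -1, -1, -1, -1, -1, -1],
)

```text
t: 32.05
ee_pos: [0.7528, -0.0833, 0.1882]
tool_rot: [-179.9, -0.0, -176.9]
ft_force: [0.2, 0.4, 1.4]
grip_width: -0.0003
grasp_force: 0.0
```

```bash
python3 -c "
from h import *
goto(cr(.101,.215),183.1,7)"
```

```text
pos [ 0.7528 -0.0833  0.1882] rot [-1.7993e+02 -4.0000e-02 -1.7689e+02] turn units [-0.01 -0.01  0.  ] shift units: now-axes [ 4.38  0.07 -1.07] target-axes [ 4.38  0.07 -1.07]
rows travel [[0.63, 0.01, -0.15], [0.63, 0.01, -0.15], [0.63, 0.01, -0.15], [0.63, 0.01, -0.15], [0.63, 0.01, -0.15], [0.63, 0.01, -0.15], [0.63, 0.01, -0.15]] angular [-0.002 -0.001  0.   ]
```

Request:
arm_command(
  travel=[
    [0.4, 0, -0.1],
    [0.4, 0, -0.1],
    [0.5, 0, -0.1],
    [0.5, 0, -0.12],
    [0.5, 0, -0.13],
    [0.5, 0, -0.13],
    [0.5, 0, -0.13],
    [0.5, 0, -0.13],
    [0.5, 0, -0.13],
    [0, 0, 0],
  ],
  angular=[
    [0, 0, 0],
    [0, 0, 0],
    [0, 0, 0],
    [0, 0, 0],
    [0, 0, 0],
    [0, 0, 0],
    [0, 0, 0],
    [0, 0, 0],
    [0, 0, 0],
    [0, 0, 0],
  ],
  fingers=[-1, -1, -1, -1, -1, -1, -1, -1, -1, -1],
)

```text
t: 33.3
ee_pos: [0.6446, -0.0893, 0.2161]
tool_rot: [-179.9, -0.0, -176.9]
ft_force: [-0.4, 0.4, -0.0]
grip_width: -0.0003
grasp_force: 0.0
```

```bash
python3 -c "
from h import *
s=sense(); print(s['ft_force'])
goto(cr(.030,.200),183.1,5)"
```

```text
[-0.44189162  0.39264312 -0.01700128]
pos [ 0.6446 -0.0893  0.2161] rot [-1.7991e+02 -2.0000e-02 -1.7691e+02] turn units [-0.02 -0.   -0.  ] shift units: now-axes [2.89 0.08 0.64] target-axes [2.89 0.08 0.64]
rows travel [[0.58, 0.02, 0.13], [0.58, 0.02, 0.13], [0.58, 0.02, 0.13], [0.58, 0.02, 0.13], [0.58, 0.02, 0.13]] angular [-0.003 -0.001 -0.   ]
```

Request:
arm_command(
  travel=[
    [0.5, 0, 0.08],
    [0.5, 0, 0.1],
    [0.5, 0, 0.12],
  ],
  angular=[
    [0, 0, 0],
    [0, 0, 0],
    [0, 0, 0],
  ],
  fingers=[-1, -1, -1],
)

```text
t: 33.67
ee_pos: [0.6076, -0.0912, 0.2082]
tool_rot: [-179.9, 0.0, -176.9]
ft_force: [1.1, -0.3, 2.5]
grip_width: 0.0
grasp_force: 1.0
```

```bash
python3 -c "
from h import *
s=sense(); print(s['ft_force'],s['wrist_torque'],s['ee_pos'])
e=grab('scene','s13'); a=load('s12')
# where lever line would be for theta: project lever samples, report grey level now vs. before
g=lambda im,q: [int(cv2.cvtColor(im['frame'],cv2.COLOR_RGB2GRAY)[int(round(y)),int(round(x))]) for x,y in q]
for th in (120,105,90,75,60):
  t=np.radians(th); L=[cr(.082-r*np.cos(t),.098+r*np.sin(t)) for r in (.03,.06,.09,.12,.135,.15,.165)]
  print(th,g(a,proj(a,L)),g(e,proj(e,L)))
"
```

```text
[ 1.07142708 -0.26962655  2.4927778 ] [ 0.03977835 -0.37706908 -0.02536456] [ 0.60762776 -0.0911677   0.20815544]
120 [90, 91, 22, 47, 33, 36, 10] [84, 73, 71, 182, 34, 35, 233]
105 [88, 93, 21, 24, 26, 23, 25] [79, 75, 72, 175, 43, 215, 14]
90 [89, 70, 23, 25, 23, 21, 26] [81, 21, 84, 47, 34, 77, 21]
75 [91, 120, 175, 138, 21, 25, 25] [79, 15, 85, 6, 14, 15, 17]
60 [94, 119, 206, 130, 102, 74, 21] [79, 93, 15, 130, 100, 74, 48]
```

Request:
arm_command(
  travel=[
    [0.5, 0, 0.12],
    [0.45, 0, 0.12],
    [0.45, 0, 0.15],
    [0.4, 0, 0.25],
    [0.4, 0, 0.27],
    [0.4, 0, 0.3],
    [0.3, 0, 0.35],
    [0.3, 0, 0.35],
    [0.3, 0, 0.4],
  ],
  angular=[
    [0, 0, 0],
    [0, 0, 0],
    [0, 0, 0],
    [0, 0, 0],
    [0, 0, 0],
    [0, 0, 0],
    [0, 0, 0],
    [0, 0, 0],
    [0, 0, 0],
  ],
  fingers=[-1, -1, -1, -1, -1, -1, -1, -1, -1],
)

```text
t: 34.85
ee_pos: [0.5207, -0.096, 0.1498]
tool_rot: [-179.9, 0.0, -176.9]
ft_force: [1.5, -0.4, 0.8]
grip_width: -0.0
grasp_force: 0.7
```

```bash
python3 -c "
from h import *
s=sense(); print(s['ft_force'],s['wrist_torque'])
e=grab('scene','s14'); a=load('s13')
g=lambda im,q: [int(cv2.cvtColor(im['frame'],cv2.COLOR_RGB2GRAY)[int(round(y)),int(round(x))]) for x,y in q]
for th in (75,60,50,40,30,20):
  t=np.radians(th); L=[cr(.082-r*np.cos(t),.098+r*np.sin(t)) for r in (.03,.06,.09,.12,.135,.15,.165)]
  print(th,g(a,proj(a,L)),g(e,proj(e,L)))
goto(cr(-.024,.152),183.1); goto(cr(-.047,.083),183.1)
"
```

```text
[ 1.53619843 -0.43748116  0.75810086] [-0.02097342 -0.28865668  0.03169435]
75 [79, 15, 85, 6, 14, 15, 17] [105, 122, 29, 137, 19, 24, 23]
60 [79, 93, 15, 130, 100, 74, 48] [109, 120, 221, 23, 23, 23, 26]
50 [78, 119, 126, 193, 62, 79, 221] [81, 119, 30, 21, 21, 28, 29]
40 [38, 121, 118, 111, 120, 82, 55] [88, 126, 119, 87, 50, 50, 41]
30 [70, 46, 113, 124, 221, 214, 124] [75, 76, 15, 12, 14, 14, 19]
20 [122, 16, 105, 222, 217, 218, 216] [70, 18, 11, 224, 218, 218, 216]
pos [ 0.519  -0.096   0.1486] rot [-1.7993e+02 -1.0000e-01 -1.7689e+02] turn units [-0.01 -0.02  0.  ] shift units: now-axes [ 0.02  0.07 -0.13] target-axes [ 0.02  0.07 -0.13]
pos [ 0.519  -0.096   0.1486] rot [-1.7993e+02 -1.0000e-01 -1.7689e+02] turn units [-0.01 -0.02  0.  ] shift units: now-axes [0.93 0.07 2.63] target-axes [0.94 0.07 2.63]
```

Request:
arm_command(
  travel=[
    [0.25, 0, 0.4],
    [0.2, 0, 0.4],
    [0.18, 0, 0.4],
    [0.12, 0, 0.4],
    [0.1, 0, 0.35],
    [0.05, 0, 0.3],
    [0.03, 0, 0.15],
  ],
  angular=[
    [0, 0, 0],
    [0, 0, 0],
    [0, 0, 0],
    [0, 0, 0],
    [0, 0, 0],
    [0, 0, 0],
    [0, 0, 0],
  ],
  fingers=[-1, -1, -1, -1, -1, -1, -1],
)

```text
t: 35.78
ee_pos: [0.4978, -0.0973, 0.09]
tool_rot: [-179.9, 0.0, -176.9]
ft_force: [0.2, 0.1, 0.9]
grip_width: -0.0
grasp_force: 0.6
```

Request:
arm_command(
  travel=[
    [0, 0, 0.1],
    [0, 0, 0.08],
    [0, 0, 0.08],
  ],
  angular=[
    [0, 0, 0],
    [0, 0, 0],
    [0, 0, 0],
  ],
  fingers=[-1, -1, -1],
)

```text
t: 36.15
ee_pos: [0.4978, -0.0974, 0.084]
tool_rot: [-179.9, 0.0, -176.9]
ft_force: [-0.9, 0.2, 1.3]
grip_width: -0.0001
grasp_force: 0.6
```

Request:
arm_command(
  travel=[
    [0, 0, 0.06],
    [0, 0, 0.06],
    [0, 0, 0.04],
  ],
  angular=[
    [0, 0, 0],
    [0, 0, 0],
    [0, 0, 0],
  ],
  fingers=[-1, -1, -1],
)

```text
t: 36.52
ee_pos: [0.4979, -0.0974, 0.0821]
tool_rot: [-179.9, 0.1, -176.9]
ft_force: [-10.8, 2.3, 47.9]
grip_width: 0.0002
grasp_force: 24.0
```

Request:
arm_command(
  travel=[
    [0, 0, 0.06],
    [0, 0, 0.04],
    [0, 0, 0.0],
  ],
  angular=[
    [0, 0, 0],
    [0, 0, 0],
    [0, 0, 0],
  ],
  fingers=[-1, -1, -1],
)

```text
t: 36.9
ee_pos: [0.4979, -0.0975, 0.0819]
tool_rot: [-179.8, 0.2, -176.9]
ft_force: [-16.0, 2.3, 70.2]
grip_width: -0.0001
grasp_force: 35.3
```

Request:
arm_command(
  travel=[
    [0, 0, -0.2],
    [0, 0, -0.5],
    [0, 0, -1],
    [0, 0, -1],
    [0, 0, -1],
    [0, 0, -0.6],
    [0, 0, 0],
    [0, 0, 0],
  ],
  angular=[
    [0, 0, 0],
    [0, 0, 0],
    [0, 0, 0],
    [0, 0, 0],
    [0, 0, 0],
    [0, 0, 0],
    [0, 0, 0],
    [0, 0, 0],
  ],
  fingers=[-1, -1, -1, -1, -1, -1, -1, -1],
)

```text
t: 37.9
ee_pos: [0.4975, -0.0972, 0.1843]
tool_rot: [-179.9, -0.0, -176.9]
ft_force: [-0.8, 0.3, 0.1]
grip_width: 0.0001
grasp_force: 0.0
```

```bash
python3 -c "
from h import *
e=grab('scene','s15'); s=sense(); print(s['ee_pos'],s['ft_force'])
G=cv2.cvtColor(e['frame'],cv2.COLOR_RGB2GRAY)
g=lambda q: [int(G[int(round(y)),int(round(x))]) for x,y in q]
for th in (30,20,10,6,3,0,-3,-6):
  t=np.radians(th); L=[cr(.082-r*np.cos(t),.098+r*np.sin(t)) for r in (.03,.06,.09,.12,.13,.14,.15,.16,.17)]
  print(th,g(proj(e,L)))
# vertical profile through the grip
P=[[*cr(.082-.146,0)[:2],z] for z in np.arange(.08,.13,.003)]; print(g(proj(e,P)))
"
```

```text
[ 0.49743371 -0.0971445   0.18411911] [ 0.50879041 -0.15271201 -0.20359976]
30 [64, 42, 114, 124, 226, 216, 215, 124, 123]
20 [123, 13, 104, 221, 218, 217, 217, 217, 216]
10 [192, 115, 204, 219, 218, 218, 219, 217, 218]
6 [179, 178, 180, 216, 211, 121, 120, 226, 230]
3 [179, 179, 53, 121, 0, 1, 12, 3, 2]
0 [172, 179, 171, 11, 11, 14, 17, 20, 13]
-3 [172, 184, 180, 17, 15, 14, 16, 17, 83]
-6 [173, 112, 195, 14, 9, 11, 1, 104, 98]
[1, 6, 18, 16, 17, 12, 17, 16, 12, 2, 4, 120, 231, 219, 219, 218, 217]
```

```bash
python3 -c "
from h import *
print(env.job_done())"
```

```text
the job is handed in; nothing more can be done
None
```

I handed the job in at about 38 s: the pestle is on the drying board, the upper mould half is seated on the lower with its pour end the right way round, and the lever is pressed down to its hard stop, but no verdict came back, so passing is not confirmed.

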